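# Shut both chalk trays on the bracket and stack the case

## Robot

A 7-joint arm with a two-finger parallel gripper is mounted at the origin on the work surface. World frame = base frame: x ahead of the robot, y to its left, z up, the work surface at z = 0. Lengths are in m, angles in rad, forces in N, time in s.
With the tool pointing down it reaches from about 0.4 to 0.85 m from the base axis. Payload 4.5 kg.
Tool frame: the origin (TCP) lies at the very end of the fingers, on their centre line; the grasp point (between the pads) lies 19 mm behind it; z points along the fingers, y is the line along which they close (so a half turn about z gives the same grasp; the last joint's range is limited). The gripper opens to 88 mm and grips with 3 to 60 N. Pads are 18 mm wide; open, the fingers measure 123 mm over their backs; the gripper's body (75 mm by 187 mm) begins 45 mm behind the grasp point.
Start: joints at [1.346, 0.689, -0.195, 1.565, 0.157, 0.902, -0.215], TCP at [0.16, -0.604, 0.239] pointing down, gripper open.
Joint ranges: [-3.01, 3.01], [-0.46, 2.08], [-1.47, 1.51], [0.13, 2.56], [-1, 4.14], [0.04, 2.09], [-2.66, 2.66]. Speed limits (rad/s): [2.57, 2.57, 3.14, 3.14, 3.14, 3.14, 3.14].

## Interface

Orientations are given as a unit quaternion [x, y, z, w].
In Python, from plant import r gives the robot as it stands. The module is installed in compiled form; this text tells all that it offers.
- The arm moves only by the shell command python3 -m pendant 'ROWS' [FORCE]. ROWS is JSON, one flat list of numbers, 7 for each row, row after row: the opening, from 0 (shut) to 1 (fully open), then the shift along the tool's x, y, z scaled (see below), then the turn, a rotation vector about the tool's x, y, z scaled (see below). A call has 1 to 12 rows; each row is the pose to reach, as a shift and turn from the pose commanded when the call began, along the tool's axes at that moment; what a row does not reach only later rows make up. The controller multiplies each number of a shift by 0.15 m and each number of a turn by pi/2 rad. A row lasts 1/10 s, in which the tool goes at most 50 mm and 8.59 degrees, less where a joint would pass 70% of its speed; a pose out of reach is approached as far as the arm can. A call with a number of a shift or a turn outside -1 to 1 is refused whole. A call with a gripper value outside its range is refused whole. The fingers move at their own pace and stop on an object; FORCE is the grip in N (left out, the last holds). Time passes only in rows, so rows that repeat a pose let the fingers close. It gives the time, the measured TCP pose, the force, the opening and the grip force at its end, in the units of the state.
- r.get_state(): the state, without advancing time (a new reading comes with each control period).
- r.snapshot(name): name is "scene" or "top"; returns a dict with "img" (420x560x3 uint8, red, green, blue), "mtx" (3x3 intrinsics, pixels), "k1" (the pictures are not rectified: a ray, as slopes to the right and down, at radius r is drawn at 1 + k1 r^2 times it, then the intrinsics apply), "cam_to_world" (4x4, takes a point from camera to world coordinates). Camera axes: x right, y up, looking along -z (the intrinsics and any distortion apply to the point x, -y, -z); pixel columns grow to the right and rows downward; lengths in m; the calibration is good to about 2 mm. A picture is of the moment at which its call begins. There is no depth.
- r.finish_job(): hands the job in; it is judged then, once.
The state is a dict: "clock": time; "q": joint angles; "qd": joint speeds; "joint_torque": joint torques, N m; "tool_pos": TCP position; "eef_rot": TCP orientation; "contact_force": force on the tool from outside, world axes, zero at the start; "moment": the same for the moment, N m; "opening": opening from 0.0 (shut) to 1.0 (fully open); "finger_force": force on a finger pad.
Only numpy, scipy, OpenCV 4.12 (cv2) and the standard library are available. Lean on these libraries where they do the work, as an engineer would, in place of code of your own. Each camera call takes 0.05 s, during which the arm holds its last target. There are 200 camera calls.

## Task

Shut the two trays of the open pine chalk case by pushing them fully home against the upright face of the bent steel bracket, keeping the case down at the table top: first the lower tray, then set the case down and let go, take it by its other two faces and turn it, and shut the upper tray the same way. Then set the shut case down gently and squarely on top of the column of two cases. Keep the case upright and leave the column and the other things on the table where they are.

Things in the scene. Friction and masses are not known exactly. Their poses are not given: they have to be found in the camera images.
- case: the open pine chalk case: upright, 64 x 64 mm in plan, 90 mm high, about 0.3 kg, standing on the table, with two crossing slide-out trays in its lower half. Origin at the centre of its underside; z up; the lower tray comes out of its +x face, the upper one out of its +y face. From 45 to 90 mm up all four faces are plain: grip there
- tray_low (a joint): how far the lower tray stands out (m): 0 is fully home, 0.028 its end stop. It slides along the case's +x, stays where it is left and takes about 2 N to move. Tray front 52 mm wide and 16 mm high, from 6 to 22 mm above the case's underside. Fully home its front still stands 1.5 mm proud of the case's face
- tray_up (a joint): the same for the upper tray, which slides along the case's +y; its front spans 25 to 41 mm above the case's underside
- tray_low_front (a point): centre of the lower tray's front face (moves with the tray; axes as the case's)
- tray_up_front (a point): centre of the upper tray's front face (moves with the tray; axes as the case's)
- bracket: bent steel bracket screwed to the table: an upright plate 150 mm wide (its x), 90 mm high and 8 mm thick, with its foot and braces behind. Origin at the foot of the pressing face, at the middle of its width; the face is the plane y = 0 and looks along the bracket's +y, roughly to the robot's left. In front of it the table is free for at least 100 mm
- column_low: lower case of the column, shut, the same 64 x 64 x 90 mm shape, 0.5 kg, loose on the table; origin at the centre of its underside
- column_top: upper case of the column, same shape, 0.5 kg, loose, standing squarely on the lower one; origin at the centre of its underside, its top 90 mm above that, 180 mm above the table
- lantern: LED lantern, 92 mm across, 160 mm high, with a knob; bystander; origin under its centre
- jar: closed glass jar, 76 mm across, 110 mm high; bystander; origin under its centre
- slate: black slate in a pine frame lying flat, 174 x 224 x 12 mm; bystander; origin under its centre
- chalk_holder: green chalk holder lying flat, 120 x 15 x 15 mm; bystander; origin under its centre
Not all that is in view belongs to the job. What is shaped like the case but yellow is not meant.

How it is judged:
By the outcome, as a careful person would: the job done as asked, in the order asked, and still so for the second after the job is handed in, with the robot touching nothing.
It also fails if it takes over 72 s, if anything falls off the work surface, if the arm or the gripper's body presses on something with over 40 N, if the wrist force passes 120 N, or if a joint passes its speed limit or range.

## Working session

There is one attempt and no reset: what is moved stays moved. The work goes in short steps, Python scripts to look and compute and a shell command to move; the robot and the scene stay as the last step left them, time stands still between calls to the robot, and variables do not carry over. Pictures are saved under pics/ and viewed, at most 10 in all, crops included, and the job is handed in when it is done.

```bash
mkdir -p pics; python3 - <<'E'
from plant import r
import cv2,numpy as np
s=r.get_state();print({k:np.round(v,4).tolist() for k,v in s.items()})
for n in("scene","top"):
    d=r.snapshot(n);cv2.imwrite(f"pics/{n}0.png",d["img"][:,:,::-1]);print(n,d["mtx"],d["k1"],np.round(d["cam_to_world"],4))
E
```

```text
{'clock': 0.0, 'q': [1.3458, 0.69, -0.1945, 1.5663, 0.1573, 0.9025, -0.2151], 'qd': [0.001, -0.0003, 0.001, 0.0006, 0.0009, 0.0001, -0.0006], 'joint_torque': [0.0008, -52.7564, -1.2669, -15.3431, -0.0526, 0.0065, 0.0002], 'tool_pos': [0.1597, -0.6036, 0.2379], 'eef_rot': [0.9916, 0.1291, -0.0002, -0.0009], 'contact_force': [0.4294, -0.0285, 0.6648], 'moment': [-0.026, -0.0398, 0.0318], 'finger_force': 0.0, 'opening': 0.9967}
scene [[534.59128781   0.         284.40069559]
 [  0.         534.59128781 197.52047262]
 [  0.           0.           1.        ]] 0.0006895776897386187 [[ 9.3400e-02 -8.6700e-01  4.8940e-01  1.2505e+00]
 [ 9.9560e-01  8.0900e-02 -4.6700e-02 -6.5600e-02]
 [ 9.0000e-04  4.9160e-01  8.7080e-01  1.2605e+00]
 [ 0.0000e+00  0.0000e+00  0.0000e+00  1.0000e+00]]
top [[493.04705088   0.         281.16121906]
 [  0.         493.04705088 205.67714171]
 [  0.           0.           1.        ]] -0.033899519887885685 [[ 0.0215  0.983  -0.1822  0.3657]
 [-0.9996  0.0181 -0.0206 -0.0216]
 [-0.0169  0.1826  0.983   1.2092]
 [ 0.      0.      0.      1.    ]]
```

View pics/scene0.png

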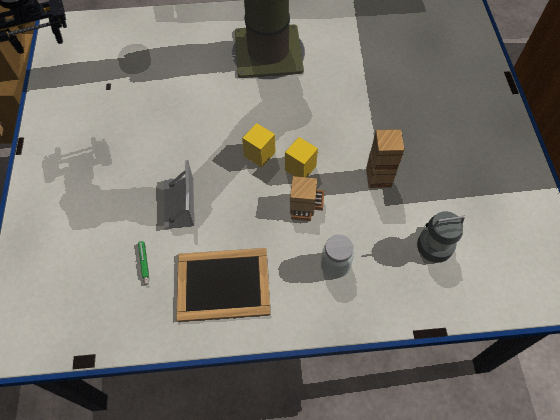

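View pics/top0.png

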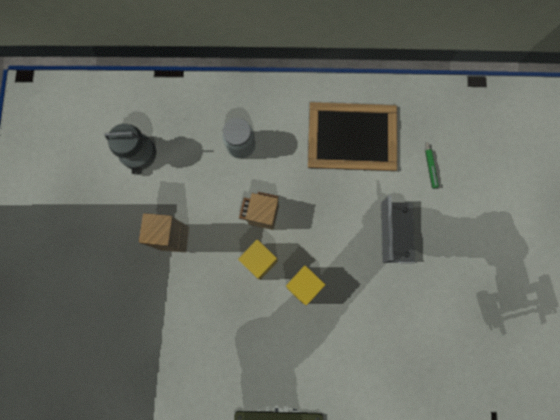

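```bash
cat > h.py <<'E'
import numpy as np,cv2
from plant import r
from scipy.spatial.transform import Rotation as R
def snap(n):return r.snapshot(n)
def ray(d,uv):
    D=np.array([d["k1"],0,0,0.])
    p=cv2.undistortPoints(np.array(uv,float).reshape(-1,1,2),d["mtx"],D).reshape(-1,2)
    c=d["cam_to_world"];v=np.c_[p[:,0],-p[:,1],-np.ones(len(p))]@c[:3,:3].T
    return c[:3,3],v/np.linalg.norm(v,axis=1)[:,None]
def plane(d,uv,z):
    o,v=ray(d,uv);return o+v*((z-o[2])/v[:,2])[:,None]
def proj(d,P):
    c=d["cam_to_world"];p=(np.atleast_2d(P)-c[:3,3])@c[:3,:3]
    return cv2.projectPoints(np.c_[p[:,0],-p[:,1],-p[:,2]],np.zeros(3),np.zeros(3),d["mtx"],np.array([d["k1"],0,0,0.]))[0].reshape(-1,2)
def tri(d1,u1,d2,u2):
    o1,a=ray(d1,u1);o2,b=ray(d2,u2);out=[]
    for x,y in zip(a,b):
        t=np.linalg.lstsq(np.c_[x,-y],o2-o1,rcond=None)[0]
        p,q=o1+t[0]*x,o2+t[1]*y;out.append([*(p+q)/2,np.linalg.norm(p-q)])
    return np.array(out)
def crop(d,x,y,w,h,f,name):
    cv2.imwrite("pics/"+name,cv2.resize(d["img"][y:y+h,x:x+w,::-1],None,fx=f,fy=f,interpolation=cv2.INTER_CUBIC))
E
python3 - <<'E'
from h import *
s=snap("scene");t=snap("top")
a=cv2.resize(s["img"][120:230,270:420],None,fx=5,fy=5,interpolation=cv2.INTER_CUBIC)[:,:,::-1]
cv2.imwrite("pics/c1.png",a)
crop(t,130,175,160,110,5,"c2.png")
E
```

```text
(no output)
```

View pics/c1.png

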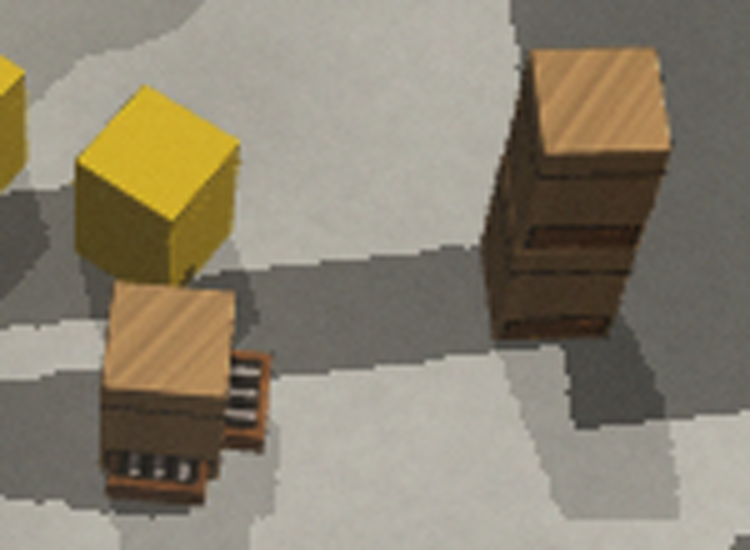

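View pics/c2.png

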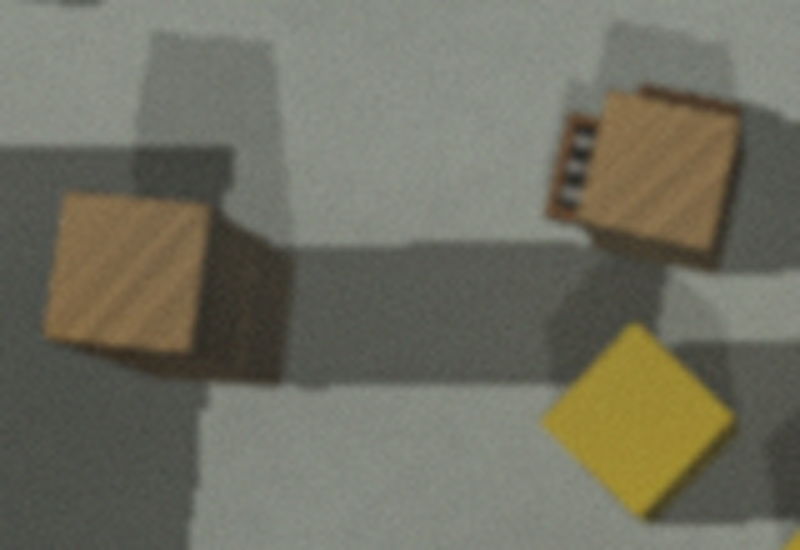

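c1 shows the case top corners at crop (115,283), (235,292), (223,395), (105,388). The lower tray is towards the camera (+x) and the upper tray to the right (+y); the column top is at (530,48)…(668,150). c2 shows the same tops from above. Next I'll measure the tops with masks and look at the bracket.

```bash
cat > tops.py <<'E'
from h import *
def quad(d,win,f=6):
    x,y,w,h=win
    im=cv2.resize(d["img"][y:y+h,x:x+w],None,fx=f,fy=f,interpolation=cv2.INTER_CUBIC)
    hsv=cv2.cvtColor(cv2.GaussianBlur(im,(0,0),f*.5),cv2.COLOR_RGB2HSV)
    m0=((hsv[...,0]<22)&(hsv[...,1]>75)).astype(np.uint8)
    v=hsv[...,2][m0>0];th,_=cv2.threshold(v.reshape(-1,1),0,255,cv2.THRESH_OTSU)
    m=((m0>0)&(hsv[...,2]>th)).astype(np.uint8)
    m=cv2.morphologyEx(m,cv2.MORPH_OPEN,np.ones((3*f,3*f)))
    c=max(cv2.findContours(m,0,cv2.CHAIN_APPROX_NONE)[0],key=cv2.contourArea)
    c=(c.reshape(-1,2)+.5)/f-.5+[x,y]
    return c
def rect(d,c,z):
    p=plane(d,c,z)[:,:2].astype(np.float32)
    (a,b),wh,an=cv2.minAreaRect((p*1000))
    an=(an+45)%90-45
    M=cv2.moments((p*1e4).astype(np.int32));cen=np.array([M["m10"],M["m01"]])/M["m00"]/1e4
    return cen,np.array(wh),an
def cen(c):
    M=cv2.moments((c*1000).astype(np.int32));return [M["m10"]/M["m00"]/1000,M["m01"]/M["m00"]/1000]
def both(ws,wt,z,s=None,t=None):
    s=s or snap("scene");t=t or snap("top")
    cs,ct=quad(s,ws),quad(t,wt)
    print("tri",np.round(tri(s,[cen(cs)],t,[cen(ct)]),4))
    for d,c in((s,cs),(t,ct)):print(*[np.round(v,4) for v in rect(d,c,z)])
E
python3 - <<'E'
from tops import *
s=snap("scene");t=snap("top")
print("case");both((285,170,45,55),(235,185,50,52),.09,s,t)
print("col");both((360,122,50,60),(132,205,50,52),.18,s,t)
a=cv2.resize(s["img"][150:240,150:215],None,fx=6,fy=6,interpolation=cv2.INTER_CUBIC)
b=cv2.resize(t["img"][185:275,370:435],None,fx=6,fy=6,interpolation=cv2.INTER_CUBIC)
cv2.imwrite("pics/br.png",np.hstack([a,b])[:,:,::-1])
E
```

```text
case
tri [[0.5661 0.0483 0.0862 0.0009]]
[0.5678 0.0484] [64.1817 63.997 ] -10.9374
[0.5656 0.0476] [63.022  63.4219] -12.2649
col
tri [[0.5017 0.2678 0.1768 0.001 ]]
[0.5033 0.2673] [63.7533 64.1708] -4.2339
[0.5015 0.2663] [62.916  63.5455] -4.9642
```

View pics/br.png

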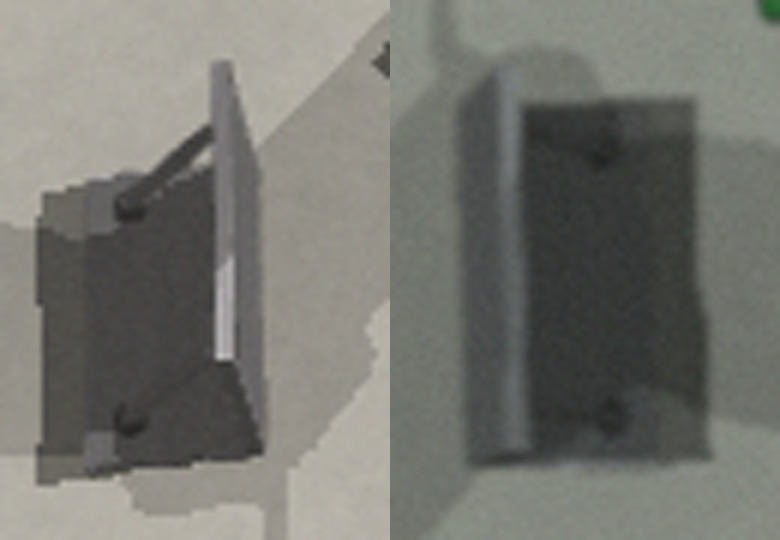

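Left panel (scene): the face's top edge runs (232,62)→(235,358) and its foot ends at (263,452). Right panel (top): the top edge runs x≈108→113 (minus 390) over y 65→450, and the foot runs (70,100)→(79,463).

```bash
python3 - <<'E'
from tops import *
s=snap("scene");t=snap("top")
S=lambda *p:(np.array(p)+.5)/6-.5+[150,150]
T=lambda *p:(np.array(p)+.5)/6-.5+[370,185]
print("top edge s",plane(s,S((232,62),(235,358)),.09).round(4)); print("foot s",plane(s,S((263,175),(264,452)),0).round(4))
print("top edge t",plane(t,T((108,66),(112,450)),.09).round(4)); print("foot t",plane(t,T((70,100),(79,463)),0).round(4))
print("tri",tri(s,S((232,62),(235,358)),t,T((108,450),(110,66))).round(4), tri(s,S((232,62),(235,358)),t,T((112,450),(108,66))).round(4))
# gradient based edge fit of top rim/foot per view
for n,d,z,x0,x1,rows in(("s foot",s,0,190,197,range(190,222)),("t foot",t,0,379,388,range(204,258))):
    P=[]
    for y in rows:
        g=cv2.cvtColor(cv2.GaussianBlur(d["img"],(0,0),.8),cv2.COLOR_RGB2GRAY)[y,x0:x1].astype(float)
        dd=np.abs(np.diff(g));i=dd.argmax();P.append([x0+i+.5,y])
    P=plane(d,P,z);k=np.polyfit(P[:,0],P[:,1],1);e=P[:,1]-np.polyval(k,P[:,0])
    ok=np.abs(e)<.002;k=np.polyfit(P[ok,0],P[ok,1],1);print(n,k,"deg",np.degrees(np.arctan(k[0])),ok.sum(),"y at x .5",np.polyval(k,.5))
print(plane(s,[[285,210]],0),plane(t,[[250,225]],0))
E
```

```text
top edge s [[ 0.4567 -0.2429  0.09  ]
 [ 0.6038 -0.2424  0.09  ]]
foot s [[ 0.4594 -0.2427  0.    ]
 [ 0.6022 -0.2437  0.    ]]
top edge t [[ 0.6014 -0.2438  0.09  ]
 [ 0.4537 -0.2428  0.09  ]]
foot t [[ 0.6056 -0.2456  0.    ]
 [ 0.4553 -0.2471  0.    ]]
tri [[ 0.454  -0.2428  0.0858  0.0014]
 [ 0.602  -0.244   0.0871  0.0022]] [[ 4.540e-01 -2.435e-01  8.610e-02  1.000e-04]
 [ 6.020e-01 -2.436e-01  8.700e-02  1.500e-03]]
s foot [-0.02890066 -0.22782077] deg -1.655424803684669 24 y at x .5 -0.24227110166351273
t foot [ 0.00945056 -0.24924331] deg 0.5414610243850577 54 y at x .5 -0.24451803340754896
[[5.80305113e-01 5.16156782e-06 0.00000000e+00]] [[0.53963635 0.07996652 0.        ]]
```

```bash
cat > plan.py <<'E'
import sys
from h import *
def main(x,y,z,yaw,k=1):
    s=r.get_state();p=np.array(s["tool_pos"]);Q=R.from_quat(s["eef_rot"])
    a=np.radians(yaw);T=R.from_matrix(np.array([[np.cos(a),np.sin(a),0],[np.sin(a),-np.cos(a),0],[0,0,-1]]))
    k=int(k);rel=(Q.inv()*T).as_rotvec()/k
    print("at",p.round(4),"x yaw",np.degrees(np.arctan2(*Q.as_matrix()[1::-1,0])).round(2),"t",round(s["clock"],2),"q7",round(s["q"][6],2))
    for i in range(k):
        d=(np.array([x,y,z])-p)/k
        sh=(Q*R.from_rotvec(rel*i)).inv().apply(d)/.15
        print("call",i,sh.round(3),(rel/(np.pi/2)).round(3))
if __name__=="__main__":main(*map(float,sys.argv[1:]))
E
python3 - <<'E'
from h import *
for n,z in(("scene",.09),("top",.09)):
    d=snap(n);h=cv2.cvtColor(d["img"],cv2.COLOR_RGB2HSV);m=((h[...,0]>20)&(h[...,0]<30)&(h[...,1]>170)&(h[...,2]>(190 if n=="scene" else 130))).astype(np.uint8)
    for c in cv2.findContours(m,0,2)[0]:
        if cv2.contourArea(c)>150:print(n,plane(d,[c.reshape(-1,2).mean(0)],z).round(3))
    print(n,"jar",plane(d,[[339,243] if n=="scene" else [237,127]],.11).round(3))
E
python3 plan.py .5665 .048 .20 168.5 6
```

```text
scene [[0.455 0.056 0.09 ]]
scene [[ 0.401 -0.053  0.09 ]]
scene jar [[0.738 0.113 0.11 ]]
top [[ 0.388 -0.052  0.09 ]]
top [[0.452 0.058 0.09 ]]
top jar [[0.755 0.109 0.11 ]]
at [ 0.1599 -0.6042  0.2387] x yaw 14.83 t 0.5 q7 -0.22
call 0 [ 0.622 -0.585  0.043] [-0.     0.    -0.285]
call 1 [ 0.814 -0.258  0.043] [-0.     0.    -0.285]
call 2 [0.846 0.119 0.043] [-0.     0.    -0.285]
call 3 [0.711 0.473 0.043] [-0.     0.    -0.285]
call 4 [0.437 0.734 0.043] [-0.     0.    -0.285]
call 5 [0.077 0.85  0.043] [-0.     0.    -0.285]
```

```bash

python3 -m pendant '[1,0.622,-0.585,0.043,0,0,-0.285, 1,0.622,-0.585,0.043,0,0,-0.285, 1,0.622,-0.585,0.043,0,0,-0.285, 1,0.622,-0.585,0.043,0,0,-0.285]' 20
python3 -m pendant '[1,0.814,-0.258,0.043,0,0,-0.285, 1,0.814,-0.258,0.043,0,0,-0.285, 1,0.814,-0.258,0.043,0,0,-0.285, 1,0.814,-0.258,0.043,0,0,-0.285]'
python3 -m pendant '[1,0.846,0.119,0.043,0,0,-0.285, 1,0.846,0.119,0.043,0,0,-0.285, 1,0.846,0.119,0.043,0,0,-0.285, 1,0.846,0.119,0.043,0,0,-0.285]'
python3 plan.py .5665 .048 .20 168.5 3
```

```text
clock: 0.9
tool_pos: [0.2311, -0.4913, 0.2325]
eef_rot: [0.936, 0.351, 0.001, -0.001]
contact_force: [-0.3, 0.4, -0.4]
opening: 0.998
finger_force: 0.0
clock: 1.3
tool_pos: [0.298, -0.3839, 0.2261]
eef_rot: [0.836, 0.549, 0.001, -0.0]
contact_force: [0.6, -0.8, 0.8]
opening: 0.998
finger_force: 0.0
clock: 1.7
tool_pos: [0.3657, -0.276, 0.2197]
eef_rot: [0.694, 0.72, 0.001, 0.001]
contact_force: [-0.3, 0.8, 0.1]
opening: 1.002
finger_force: 0.0
at [ 0.3657 -0.276   0.2197] x yaw 92.09 t 1.7 q7 0.09
call 0 [0.703 0.472 0.045] [ 0.001  0.    -0.283]
call 1 [0.432 0.729 0.045] [ 0.001  0.    -0.283]
call 2 [0.076 0.844 0.045] [ 0.001  0.    -0.283]
```

```bash

python3 -m pendant '[1,0.703,0.472,0.045,0,0,-0.283, 1,0.703,0.472,0.045,0,0,-0.283, 1,0.703,0.472,0.045,0,0,-0.283, 1,0.703,0.472,0.045,0,0,-0.283]' 20 >/dev/null
python3 -m pendant '[1,0.432,0.729,0.045,0,0,-0.283, 1,0.432,0.729,0.045,0,0,-0.283, 1,0.432,0.729,0.045,0,0,-0.283, 1,0.432,0.729,0.045,0,0,-0.283]' >/dev/null
python3 -m pendant '[1,0.076,0.844,0.045,0,0,-0.283, 1,0.076,0.844,0.045,0,0,-0.283, 1,0.076,0.844,0.045,0,0,-0.283, 1,0.076,0.844,0.045,0,0,-0.283, 1,0.076,0.844,0.045,0,0,-0.283, 1,0.076,0.844,0.045,0,0,-0.283]'
python3 plan.py .5665 .048 .10 168.5
python3 plan.py .5665 .048 .052 168.5 2
```

```text
clock: 3.1
tool_pos: [0.5651, 0.0409, 0.1986]
eef_rot: [0.106, 0.994, -0.002, -0.001]
contact_force: [0.3, -1.3, -0.3]
opening: 0.999
finger_force: 0.0
at [0.5651 0.0409 0.1986] x yaw 167.78 t 3.1 q7 0.53
call 0 [0.001 0.051 0.657] [-0.002 -0.001 -0.008]
at [0.5651 0.0409 0.1986] x yaw 167.78 t 3.1 q7 0.53
call 0 [0.    0.026 0.488] [-0.001 -0.    -0.004]
call 1 [0.    0.025 0.489] [-0.001 -0.    -0.004]
```

```bash

python3 -m pendant '[1,0,0.05,0.2,-0.002,-0.001,-0.008, 1,0,0.05,0.4,-0.002,-0.001,-0.008, 1,0,0.05,0.6,-0.002,-0.001,-0.008, 1,0,0.05,0.6,-0.002,-0.001,-0.008, 1,0,0.05,0.6,-0.002,-0.001,-0.008, 1,0,0.05,0.6,-0.002,-0.001,-0.008]'
python3 plan.py .5665 .048 .052 168.5; python3 - <<'E'
from h import *
s=snap("scene");t=snap("top")
a=cv2.resize(s["img"][130:230,255:355],None,fx=4,fy=4,interpolation=cv2.INTER_CUBIC)
b=cv2.resize(t["img"][165:265,210:310],None,fx=4,fy=4,interpolation=cv2.INTER_CUBIC)
cv2.imwrite("pics/g1.png",np.hstack([a,b])[:,:,::-1])
E
```

```text
clock: 3.7
tool_pos: [0.5682, 0.0518, 0.1108]
eef_rot: [0.098, 0.995, 0.002, 0.002]
contact_force: [-0.4, -0.1, -0.4]
opening: 1.002
finger_force: 0.0
at [0.5682 0.0518 0.1108] x yaw 168.81 t 3.7 q7 0.41
call 0 [ 0.008 -0.029  0.392] [0.002 0.003 0.003]
```

View pics/g1.png

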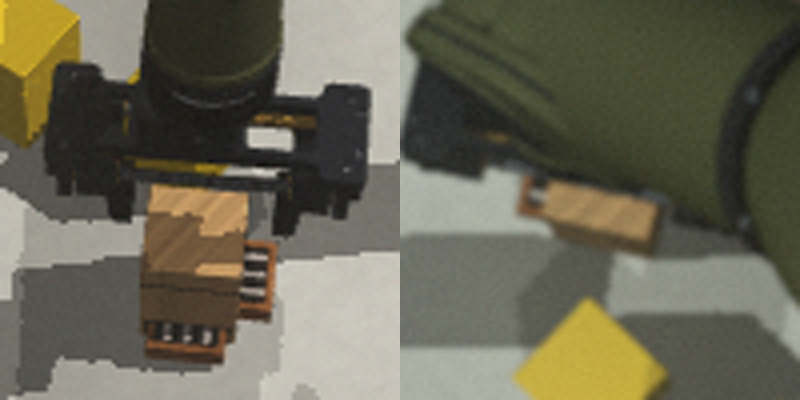

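The fingertips straddle the case (left about (120,215), right about (285,230) in the crop), so the alignment is good. Descend and grip.

```bash

python3 -m pendant '[1,0.008,-0.029,0.1,0.002,0.003,0.003, 1,0.008,-0.029,0.2,0.002,0.003,0.003, 1,0.008,-0.029,0.3,0.002,0.003,0.003, 1,0.008,-0.029,0.37,0.002,0.003,0.003, 1,0.008,-0.029,0.37,0.002,0.003,0.003, 1,0.008,-0.029,0.37,0.002,0.003,0.003, 1,0.008,-0.029,0.37,0.002,0.003,0.003]'
python3 plan.py .5665 .048 .053 168.5
```

```text
clock: 4.5
tool_pos: [0.5658, 0.0488, 0.054]
eef_rot: [0.099, 0.995, 0.0, -0.001]
contact_force: [-0.1, -0.7, 0.7]
opening: 1.001
finger_force: 0.0
at [0.5658 0.0488 0.054 ] x yaw 168.65 t 4.5 q7 0.34
call 0 [-0.006 -0.004  0.006] [ 0.    -0.002  0.002]
```

```bash

python3 -m pendant '[0.6,0,0,0,0,0,0, 0.6,0,0,0,0,0,0, 0.6,0,0,0,0,0,0, 0.6,0,0,0,0,0,0, 0.6,0,0,0,0,0,0, 0.6,0,0,0,0,0,0, 0.6,0,0,0,0,0,0, 0.6,0,0,0,0,0,0]' 30
python3 plan.py .5665 .048 .053 168.5
```

```text
clock: 5.3
tool_pos: [0.5656, 0.0482, 0.0539]
eef_rot: [0.099, 0.995, -0.0, -0.001]
contact_force: [-0.9, -1.8, 5.2]
opening: 0.72
finger_force: 30.0
at [0.5656 0.0482 0.0539] x yaw 168.63 t 5.3 q7 0.34
call 0 [-0.006 -0.     0.006] [-0.    -0.002  0.001]
```

```bash

python3 -m pendant '[0.5,0,0,-0.05,0,0,0, 0.5,0,0,-0.12,0,0,0, 0.5,0,0,-0.2,0,0,0, 0.5,0,0,-0.2,0,0,0, 0.5,0,0,-0.2,0,0,0]'
python3 plan.py .529 -.15 .084 90 2
```

```text
clock: 5.8
tool_pos: [0.5658, 0.0484, 0.0841]
eef_rot: [0.099, 0.995, 0.0, -0.001]
contact_force: [-0.4, -0.3, -3.6]
opening: 0.724
finger_force: 30.0
at [0.5658 0.0484 0.0841] x yaw 168.63 t 5.8 q7 0.38
call 0 [-0.01  -0.672  0.   ] [-0.    -0.001  0.437]
call 1 [-0.434 -0.514 -0.   ] [-0.    -0.001  0.437]
```

```bash

python3 -m pendant '[0.5,-0.002,-0.06,0,0,0,0.04, 0.5,-0.004,-0.18,0,0,0,0.11, 0.5,-0.006,-0.3,0,0,0,0.19, 0.5,-0.008,-0.42,0,0,0,0.27, 0.5,-0.01,-0.54,0,0,0,0.35, 0.5,-0.01,-0.63,0,0,0,0.41, 0.5,-0.01,-0.672,0,-0,-0.001,0.437, 0.5,-0.01,-0.672,0,0,-0.001,0.437, 0.5,-0.01,-0.672,0,0,-0.001,0.437]'
python3 plan.py .529 -.15 .084 90
```

```text
clock: 6.7
tool_pos: [0.5473, -0.0496, 0.0836]
eef_rot: [0.427, 0.904, 0.0, -0.001]
contact_force: [-0.1, 0.5, -3.0]
opening: 0.724
finger_force: 30.0
at [ 0.5473 -0.0496  0.0836] x yaw 129.45 t 6.7 q7 -0.05
call 0 [-0.439 -0.519 -0.003] [-0.001 -0.001  0.438]
```

```bash

python3 -m pendant '[0.5,-0.04,-0.05,0,0,0,0.04, 0.5,-0.11,-0.13,0,0,0,0.11, 0.5,-0.19,-0.22,0,0,0,0.19, 0.5,-0.27,-0.32,0,0,0,0.27, 0.5,-0.35,-0.41,0,0,0,0.35, 0.5,-0.41,-0.48,0,0,0,0.41, 0.5,-0.439,-0.519,-0.003,-0.001,-0.001,0.438, 0.5,-0.439,-0.519,-0.003,-0.001,-0.001,0.438, 0.5,-0.439,-0.519,-0.003,-0.001,-0.001,0.438, 0.5,-0.439,-0.519,-0.003,-0.001,-0.001,0.438]'
python3 plan.py .529 -.15 .0545 90; python3 - <<'E'
from h import *
s=snap("scene");t=snap("top")
a=cv2.resize(s["img"][130:240,150:280],None,fx=3,fy=3,interpolation=cv2.INTER_CUBIC)
b=cv2.resize(t["img"][165:275,310:440],None,fx=3,fy=3,interpolation=cv2.INTER_CUBIC)
cv2.imwrite("pics/g2.png",np.hstack([a,b])[:,:,::-1])
E
```

```text
clock: 7.7
tool_pos: [0.5291, -0.1494, 0.0841]
eef_rot: [0.707, 0.708, 0.0, 0.0]
contact_force: [-0.2, -0.6, -3.0]
opening: 0.725
finger_force: 30.0
at [ 0.5291 -0.1494  0.0841] x yaw 90.07 t 7.7 q7 -0.39
call 0 [-0.004 -0.001  0.198] [ 0.    -0.     0.001]
```

View pics/g2.png

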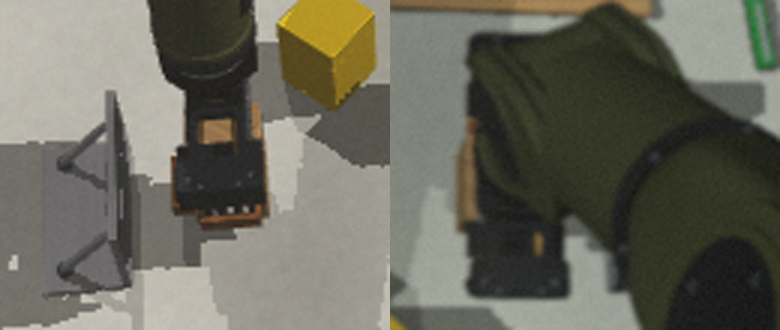

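The lower tray now faces the bracket (left, about (180,200)) and the upper tray faces +x. Go down to table level.

```bash

python3 -m pendant '[0.5,-0.004,0,0.05,0,0,0.001, 0.5,-0.004,0,0.1,0,0,0.001, 0.5,-0.004,0,0.15,0,0,0.001, 0.5,-0.004,0,0.18,0,0,0.001, 0.5,-0.004,0,0.198,0,0,0.001, 0.5,-0.004,0,0.198,0,0,0.001, 0.5,-0.004,0,0.198,0,0,0.001]'
python3 plan.py .529 -.180 .0545 90;python3 plan.py .529 -.205 .0545 90
```

```text
clock: 8.5
tool_pos: [0.5288, -0.1516, 0.0544]
eef_rot: [0.708, 0.706, -0.0, 0.001]
contact_force: [0.7, -1.0, -3.6]
opening: 0.724
finger_force: 30.0
at [ 0.5288 -0.1516  0.0544] x yaw 89.81 t 8.5 q7 -0.42
call 0 [-0.189  0.002 -0.001] [ 0.     0.001 -0.002]
at [ 0.5288 -0.1516  0.0544] x yaw 89.81 t 8.5 q7 -0.42
call 0 [-0.356  0.003 -0.001] [ 0.     0.001 -0.002]
```

```bash

python3 -m pendant '[0.5,-0.05,0.002,0,0,0,-0.002, 0.5,-0.1,0.002,0,0,0,-0.002, 0.5,-0.15,0.002,0,0,0,-0.002, 0.5,-0.189,0.002,0,0,0,-0.002, 0.5,-0.189,0.002,0,0,0,-0.002]'
python3 -m pendant '[0.5,-0.03,0,0,0,0,0, 0.5,-0.06,0,0,0,0,0, 0.5,-0.08,0,0,0,0,0, 0.5,-0.08,0,0,0,0,0]'
python3 -m pendant '[0.5,-0.02,0,0,0,0,0, 0.5,-0.04,0,0,0,0,0, 0.5,-0.06,0,0,0,0,0, 0.5,-0.06,0,0,0,0,0]'
python3 plan.py .529 -.210 .0545 90
```

```text
clock: 9.0
tool_pos: [0.5285, -0.1819, 0.0543]
eef_rot: [0.708, 0.706, -0.001, 0.001]
contact_force: [-0.1, 0.7, -2.7]
opening: 0.723
finger_force: 30.0
clock: 9.4
tool_pos: [0.5288, -0.1922, 0.0545]
eef_rot: [0.707, 0.707, -0.0, 0.001]
contact_force: [0.0, -0.3, -3.4]
opening: 0.723
finger_force: 30.0
clock: 9.8
tool_pos: [0.5289, -0.2015, 0.0545]
eef_rot: [0.707, 0.707, -0.0, 0.001]
contact_force: [0.5, 0.2, -2.7]
opening: 0.725
finger_force: 30.0
at [ 0.5289 -0.2015  0.0545] x yaw 89.95 t 9.8 q7 -0.33
call 0 [-0.056  0.     0.   ] [ 0.     0.001 -0.001]
```

```bash

python3 -m pendant '[0.5,-0.015,0,0,0,0,0, 0.5,-0.03,0,0,0,0,0, 0.5,-0.03,0,0,0,0,0]'
python3 -m pendant '[0.5,-0.015,0,0,0,0,0, 0.5,-0.03,0,0,0,0,0, 0.5,-0.03,0,0,0,0,0]'
python3 plan.py .529 -.210 .0545 90;  python3 - <<'E'
from h import *
s=snap("scene")
crop(s,150,130,130,110,6,"g3.png")
E
```

```text
clock: 10.1
tool_pos: [0.5289, -0.206, 0.0545]
eef_rot: [0.707, 0.707, -0.0, 0.001]
contact_force: [-0.3, 0.5, -2.8]
opening: 0.722
finger_force: 30.0
clock: 10.4
tool_pos: [0.5288, -0.2094, 0.0545]
eef_rot: [0.707, 0.707, 0.0, 0.0]
contact_force: [-0.4, 2.7, -1.2]
opening: 0.725
finger_force: 30.0
at [ 0.5288 -0.2094  0.0545] x yaw 90.0 t 10.4 q7 -0.31
call 0 [-0.004  0.001  0.   ] [0. 0. 0.]
```

View pics/g3.png

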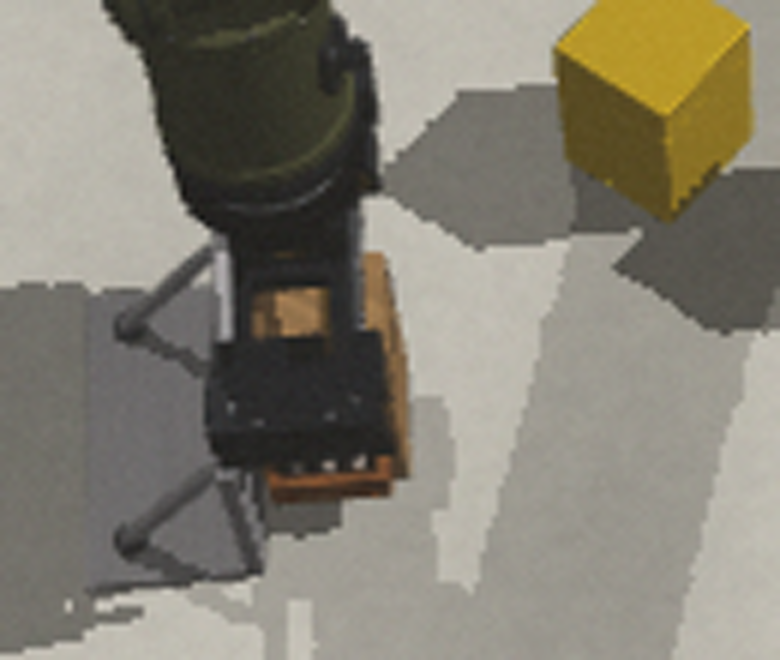

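The picture shows the case close to the bracket: case foot corner at crop (408,475), upper tray front at (270–390,495), bracket foot end at (262,572). I'll convert these to positions.

```bash
python3 - <<'E'
from h import *
s=snap("scene")
S=lambda *p:(np.array(p)+.5)/6-.5+[150,130]
print("case foot corner z0",plane(s,S((408,475)),.0).round(4))
print("tray_up front top corners z.041",plane(s,S((270,486),(390,482)),.041).round(4))
print("bracket foot",plane(s,S((262,572)),0).round(4))
E
python3 -m pendant '[0.5,-0.015,0,0,0,0,0, 0.5,-0.025,0,0,0,0,0, 0.5,-0.025,0,0,0,0,0]'
```

```text
case foot corner z0 [[ 0.5598 -0.1792  0.    ]]
tray_up front top corners z.041 [[ 0.5821 -0.2349  0.041 ]
 [ 0.5849 -0.1834  0.041 ]]
bracket foot [[ 0.6021 -0.2445  0.    ]]
clock: 10.8
tool_pos: [0.5287, -0.2101, 0.0545]
eef_rot: [0.706, 0.708, 0.001, -0.001]
contact_force: [-2.0, 9.3, 0.5]
opening: 0.722
finger_force: 30.0
```

```bash

python3 -m pendant '[0.5,-0.01,0,0,0,0,0, 0.5,-0.02,0,0,0,0,0, 0.5,-0.02,0,0,0,0,0]'
python3 -m pendant '[0.5,0,0,0,0,0,0, 0.5,0,0,0,0,0,0]'
python3 plan.py .529 -.210 .0545 90
```

```text
clock: 11.1
tool_pos: [0.5288, -0.2106, 0.0544]
eef_rot: [0.705, 0.709, 0.002, -0.002]
contact_force: [-1.7, 12.7, 1.6]
opening: 0.726
finger_force: 30.0
clock: 11.3
tool_pos: [0.5288, -0.2107, 0.0544]
eef_rot: [0.705, 0.709, 0.002, -0.002]
contact_force: [-2.4, 12.8, 2.0]
opening: 0.721
finger_force: 30.0
at [ 0.5288 -0.2107  0.0544] x yaw 90.27 t 11.3 q7 -0.3
call 0 [ 0.004  0.002 -0.   ] [-0.    -0.004  0.003]
```

```bash

python3 -m pendant '[0.5,0.06,0,0,0,0,0, 0.5,0.14,0,0,0,0,0, 0.5,0.26,0,0,0,0,0, 0.5,0.38,0,0,0,0,0, 0.5,0.5,0,0,0,0,0, 0.5,0.62,0,0,0,0,0, 0.5,0.7,0,0,0,0,0, 0.5,0.73,0,0,0,0,0, 0.5,0.73,0,0,0,0,0, 0.5,0.73,0,0,0,0,0]'
python3 plan.py .529 -.105 .0538 90
```

```text
clock: 12.3
tool_pos: [0.5288, -0.1087, 0.0543]
eef_rot: [0.708, 0.706, -0.001, 0.001]
contact_force: [1.0, -0.8, -2.8]
opening: 0.723
finger_force: 30.0
at [ 0.5288 -0.1087  0.0543] x yaw 89.9 t 12.3 q7 -0.5
call 0 [0.024 0.001 0.003] [ 0.     0.002 -0.001]
```

```bash

python3 -m pendant '[0.5,0,0,0.003,0,0.002,-0.001, 0.5,0,0,0.006,0,0.002,-0.001, 0.5,0,0,0.006,0,0.002,-0.001, 0.73,0,0,0.006,0,0.002,-0.001, 0.8,0,0,0.006,0,0.002,-0.001, 1,0,0,0.006,0,0.002,-0.001, 1,0,0,0.006,0,0.002,-0.001, 1,0,0,0.006,0,0.002,-0.001, 1,0,0,0.006,0,0.002,-0.001]'
python3 -m pendant '[1,0,0,-0.1,0,0,0, 1,0,0,-0.25,0,0,0, 1,0,0,-0.4,0,0,0, 1,0,0,-0.44,0,0,0, 1,0,0,-0.44,0,0,0, 1,0,0,-0.44,0,0,0]'
python3 plan.py .529 -.1087 .12 180
```

```text
clock: 13.2
tool_pos: [0.5289, -0.1072, 0.0534]
eef_rot: [0.707, 0.708, 0.001, -0.001]
contact_force: [-0.5, -0.3, 0.1]
opening: 0.998
finger_force: 0.0
clock: 13.8
tool_pos: [0.5283, -0.1075, 0.1187]
eef_rot: [0.707, 0.708, 0.0, -0.001]
contact_force: [-0.7, 0.7, 1.3]
opening: 1.003
finger_force: 0.0
at [ 0.5283 -0.1075  0.1187] x yaw 90.07 t 13.8 q7 -0.43
call 0 [-0.008  0.005 -0.009] [ 0.001 -0.001 -0.999]
```

```bash

python3 -m pendant '[1,0,0,0,0,0,-0.09, 1,0,0,0,0,0,-0.18, 1,0,0,0,0,0,-0.27, 1,0,0,0,0,0,-0.36, 1,0,0,0,0,0,-0.45, 1,0,0,0,0,0,-0.54, 1,0,0,0,0,0,-0.63, 1,0,0,0,0,0,-0.72, 1,0,0,0,0,0,-0.81, 1,0,0,0,0,0,-0.9, 1,-0.008,0.005,0,0.001,-0.001,-0.99, 1,-0.008,0.005,0,0.001,-0.001,-0.999]'
python3 -m pendant '[1,0,0,0,0,0,0, 1,0,0,0,0,0,0]'
python3 plan.py .529 -.1075 .0535 180;  python3 - <<'E'
from h import *
s=snap("scene")
crop(s,150,130,130,110,6,"g4.png")
E
```

```text
clock: 15.0
tool_pos: [0.5288, -0.1086, 0.118]
eef_rot: [-0.0, 1.0, 0.001, -0.001]
contact_force: [-0.6, 0.2, -0.5]
opening: 1.001
finger_force: 0.0
clock: 15.2
tool_pos: [0.5293, -0.1084, 0.119]
eef_rot: [0.001, 1.0, 0.0, -0.0]
contact_force: [0.4, 0.5, 0.7]
opening: 1.005
finger_force: 0.0
at [ 0.5293 -0.1084  0.119 ] x yaw 179.86 t 15.2 q7 0.8
call 0 [0.002 0.006 0.436] [ 0.    -0.    -0.002]
```

View pics/g4.png

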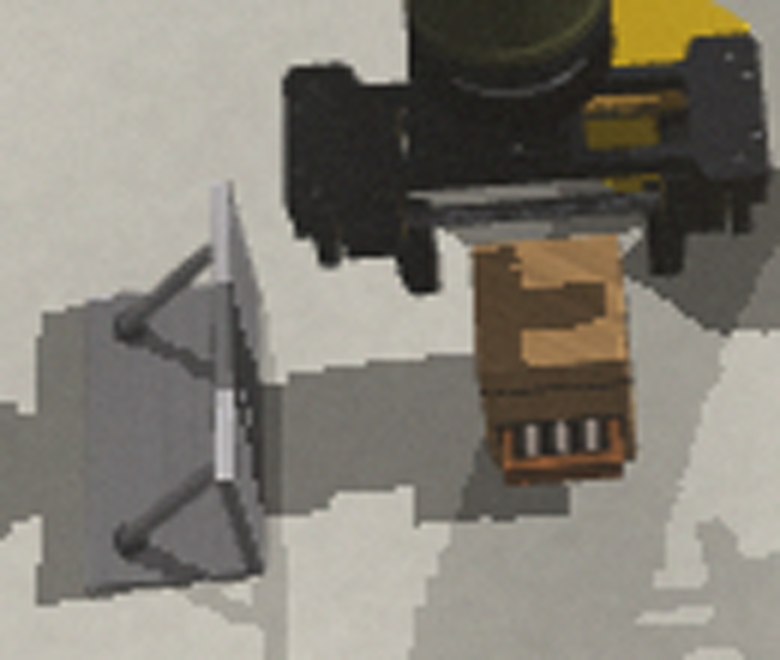

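The case stands with its upper tray towards the camera at (560,450). Nothing stands out on its left side, so the lower tray is shut. Descend, grip and lift.

```bash

python3 -m pendant '[1,0.002,0.006,0.1,0,0,-0.002, 1,0.002,0.006,0.2,0,0,-0.002, 1,0.002,0.006,0.3,0,0,-0.002, 1,0.002,0.006,0.4,0,0,-0.002, 1,0.002,0.006,0.435,0,0,-0.002, 1,0.002,0.006,0.435,0,0,-0.002, 1,0.002,0.006,0.435,0,0,-0.002]'
python3 -m pendant '[0.6,0,0,0,0,0,0, 0.6,0,0,0,0,0,0, 0.6,0,0,0,0,0,0, 0.6,0,0,0,0,0,0, 0.6,0,0,0,0,0,0, 0.6,0,0,0,0,0,0, 0.6,0,0,0,0,0,0]' 30
python3 -m pendant '[0.5,0,0,-0.05,0,0,0, 0.5,0,0,-0.12,0,0,0, 0.5,0,0,-0.17,0,0,0, 0.5,0,0,-0.17,0,0,0]'
python3 plan.py .529 -.125 .079 90
```

```text
clock: 15.95
tool_pos: [0.5296, -0.1075, 0.0547]
eef_rot: [-0.001, 1.0, -0.0, 0.0]
contact_force: [0.4, 0.4, -0.0]
opening: 0.998
finger_force: 0.0
clock: 16.65
tool_pos: [0.5295, -0.1083, 0.0546]
eef_rot: [-0.001, 1.0, -0.001, 0.0]
contact_force: [0.0, -2.4, 5.9]
opening: 0.724
finger_force: 30.0
clock: 17.05
tool_pos: [0.53, -0.1073, 0.0809]
eef_rot: [-0.001, 1.0, 0.0, 0.001]
contact_force: [0.2, 0.5, -3.2]
opening: 0.718
finger_force: 30.0
at [ 0.53   -0.1073  0.0809] x yaw -179.83 t 17.05 q7 0.74
call 0 [ 0.007 -0.118  0.013] [1.000e-03 1.000e-03 1.002e+00]
```

```bash

python3 -m pendant '[0.5,0,-0.01,0,0,0,0.05, 0.5,0,-0.02,0,0,0,0.14, 0.5,0,-0.03,0,0,0,0.23, 0.5,0,-0.04,0,0,0,0.32, 0.5,0,-0.05,0,0,0,0.41, 0.5,0,-0.06,0,0,0,0.5, 0.5,0,-0.07,0,0,0,0.59, 0.5,0,-0.08,0,0,0,0.68, 0.5,0,-0.09,0,0,0,0.77, 0.5,0,-0.1,0,0,0,0.86, 0.5,0.004,-0.11,0,0,0,0.95, 0.5,0.007,-0.118,0,0.001,0.001,0.999]'
python3 -m pendant '[0.5,0,0,0,0,0,0, 0.5,0,0,0,0,0,0]'
python3 plan.py .529 -.15 .0550 90
```

```text
clock: 18.25
tool_pos: [0.5281, -0.1251, 0.0797]
eef_rot: [0.707, 0.707, -0.001, -0.001]
contact_force: [-0.3, 0.4, -3.0]
opening: 0.726
finger_force: 30.0
clock: 18.45
tool_pos: [0.5282, -0.1251, 0.0796]
eef_rot: [0.705, 0.709, -0.001, -0.001]
contact_force: [-0.6, -0.1, -3.0]
opening: 0.724
finger_force: 30.0
at [ 0.5282 -0.1251  0.0796] x yaw 90.38 t 18.45 q7 -0.47
call 0 [-0.166  0.004  0.164] [-0.001 -0.     0.004]
```

Lower to table level, then advance in steps while watching the force.

```bash

python3 -m pendant '[0.5,-0.03,0.004,0.03,0,0,0.004, 0.5,-0.08,0.004,0.08,0,0,0.004, 0.5,-0.13,0.004,0.13,0,0,0.004, 0.5,-0.166,0.004,0.16,0,0,0.004, 0.5,-0.166,0.004,0.16,0,0,0.004, 0.5,-0.166,0.004,0.16,0,0,0.004]'
python3 -m pendant '[0.5,-0.05,0,0,0,0,0, 0.5,-0.1,0,0,0,0,0, 0.5,-0.15,0,0,0,0,0, 0.5,-0.2,0,0,0,0,0, 0.5,-0.2,0,0,0,0,0]'
python3 plan.py .529 -.2 .0550 90
```

```text
clock: 19.05
tool_pos: [0.5288, -0.1507, 0.0553]
eef_rot: [0.708, 0.706, -0.001, -0.001]
contact_force: [-0.3, -1.0, -2.7]
opening: 0.718
finger_force: 30.0
clock: 19.55
tool_pos: [0.5286, -0.1826, 0.0556]
eef_rot: [0.709, 0.705, -0.001, -0.0]
contact_force: [0.6, -0.2, -3.1]
opening: 0.722
finger_force: 30.0
at [ 0.5286 -0.1826  0.0556] x yaw 89.73 t 19.55 q7 -0.4
call 0 [-0.116  0.003  0.004] [-0.001  0.001 -0.003]
```

```bash

python3 -m pendant '[0.5,-0.03,0.002,0.003,0,0,-0.002, 0.5,-0.06,0.002,0.003,0,0,-0.003, 0.5,-0.09,0.003,0.003,0,0,-0.003, 0.5,-0.116,0.003,0.003,0,0,-0.003, 0.5,-0.116,0.003,0.003,0,0,-0.003]'
python3 -m pendant '[0.5,-0.02,0,0,0,0,0, 0.5,-0.04,0,0,0,0,0, 0.5,-0.05,0,0,0,0,0, 0.5,-0.05,0,0,0,0,0]'
python3 -m pendant '[0.5,-0.015,0,0,0,0,0, 0.5,-0.025,0,0,0,0,0, 0.5,-0.025,0,0,0,0,0]'
python3 plan.py .529 -.21 .0550 90
```

```text
clock: 20.05
tool_pos: [0.5294, -0.1981, 0.0552]
eef_rot: [0.706, 0.708, -0.001, -0.001]
contact_force: [0.0, 0.0, -2.9]
opening: 0.722
finger_force: 30.0
clock: 20.45
tool_pos: [0.5294, -0.2056, 0.0552]
eef_rot: [0.706, 0.708, -0.001, -0.0]
contact_force: [-0.5, 0.9, -2.7]
opening: 0.721
finger_force: 30.0
clock: 20.75
tool_pos: [0.5294, -0.2093, 0.0552]
eef_rot: [0.706, 0.708, -0.001, -0.0]
contact_force: [0.3, 0.6, -2.1]
opening: 0.723
finger_force: 30.0
at [ 0.5294 -0.2093  0.0552] x yaw 90.14 t 20.75 q7 -0.34
call 0 [-0.005 -0.003  0.002] [-0.001  0.     0.002]
```

```bash

python3 -m pendant '[0.5,-0.015,0,0,0,0,0, 0.5,-0.025,0,0,0,0,0, 0.5,-0.025,0,0,0,0,0]'
python3 -m pendant '[0.5,-0.015,0,0,0,0,0, 0.5,-0.02,0,0,0,0,0, 0.5,-0.02,0,0,0,0,0]'
python3 plan.py .529 -.21 .0550 90
```

```text
clock: 21.05
tool_pos: [0.5293, -0.2113, 0.0553]
eef_rot: [0.706, 0.708, -0.0, -0.001]
contact_force: [-0.7, 4.2, -1.6]
opening: 0.725
finger_force: 30.0
clock: 21.35
tool_pos: [0.5292, -0.2116, 0.0554]
eef_rot: [0.705, 0.709, 0.001, -0.003]
contact_force: [-2.0, 9.6, 0.8]
opening: 0.72
finger_force: 30.0
at [ 0.5292 -0.2116  0.0554] x yaw 90.34 t 21.35 q7 -0.33
call 0 [ 0.011 -0.001  0.002] [-0.001 -0.003  0.004]
```

```bash

python3 -m pendant '[0.5,-0.01,0,0,0,0,0, 0.5,-0.02,0,0,0,0,0, 0.5,-0.02,0,0,0,0,0, 0.5,-0.02,0,0,0,0,0]'
python3 -m pendant '[0.5,0.06,0,0,0,0,0, 0.5,0.14,0,0,0,0,0, 0.5,0.26,0,0,0,0,0, 0.5,0.38,0,0,0,0,0, 0.5,0.5,0,0,0,0,0, 0.5,0.6,0,0,0,0,0, 0.5,0.65,0,0,0,0,0, 0.5,0.65,0,0,0,0,0, 0.5,0.65,0,0,0,0,0]'
python3 plan.py .525 -.08 .20 90
python3 plan.py .502 .267 .265 85.4 3
```

```text
clock: 21.75
tool_pos: [0.5292, -0.2118, 0.0555]
eef_rot: [0.704, 0.71, 0.002, -0.004]
contact_force: [-2.6, 13.8, 2.6]
opening: 0.727
finger_force: 30.0
clock: 22.65
tool_pos: [0.5292, -0.1225, 0.0553]
eef_rot: [0.706, 0.708, -0.001, -0.0]
contact_force: [-0.2, -1.2, -4.1]
opening: 0.726
finger_force: 30.0
at [ 0.5292 -0.1225  0.0553] x yaw 90.1 t 22.65 q7 -0.51
call 0 [ 0.282 -0.029 -0.965] [-0.001  0.001  0.001]
at [ 0.5292 -0.1225  0.0553] x yaw 90.1 t 22.65 q7 -0.51
call 0 [ 0.865 -0.06  -0.467] [-0.     0.     0.017]
call 1 [ 0.863 -0.083 -0.467] [-0.     0.     0.017]
call 2 [ 0.861 -0.106 -0.467] [-0.     0.     0.017]
```

```bash

python3 -m pendant '[0.5,0.01,0,-0.05,0,0,0, 0.5,0.04,0,-0.15,0,0,0, 0.5,0.08,-0.01,-0.3,0,0,0, 0.5,0.13,-0.015,-0.46,0,0,0, 0.5,0.18,-0.02,-0.62,0,0,0, 0.5,0.23,-0.025,-0.78,0,0,0, 0.5,0.26,-0.029,-0.9,0,0,0, 0.5,0.282,-0.029,-0.965,0,0,0, 0.5,0.282,-0.029,-0.965,0,0,0, 0.5,0.282,-0.029,-0.965,0,0,0]'
python3 plan.py .502 .20 .265 85.4 2
```

```text
clock: 23.65
tool_pos: [0.5244, -0.0797, 0.1995]
eef_rot: [0.706, 0.708, -0.001, -0.001]
contact_force: [0.0, 0.2, -3.6]
opening: 0.728
finger_force: 30.0
at [ 0.5244 -0.0797  0.1995] x yaw 90.11 t 23.65 q7 -0.42
call 0 [ 0.932 -0.074 -0.219] [-0.001  0.     0.026]
call 1 [ 0.929 -0.112 -0.218] [-0.001  0.     0.026]
```

```bash

python3 -m pendant '[0.5,0.05,0,-0.05,0,0,0, 0.5,0.15,-0.01,-0.12,0,0,0.005, 0.5,0.3,-0.02,-0.2,0,0,0.01, 0.5,0.45,-0.03,-0.28,0,0,0.015, 0.5,0.6,-0.04,-0.35,0,0,0.02, 0.5,0.75,-0.06,-0.4,0,0,0.026, 0.5,0.88,-0.07,-0.44,0,0,0.026, 0.5,0.932,-0.074,-0.44,0,0,0.026, 0.5,0.932,-0.074,-0.44,0,0,0.026]'
python3 plan.py .502 .20 .265 85.4
python3 plan.py .502 .267 .265 85.4
```

```text
clock: 24.55
tool_pos: [0.5131, 0.0629, 0.2663]
eef_rot: [0.719, 0.695, -0.0, -0.001]
contact_force: [-0.8, 0.2, -3.1]
opening: 0.724
finger_force: 30.0
at [0.5131 0.0629 0.2663] x yaw 88.01 t 24.55 q7 -0.65
call 0 [ 0.911 -0.106  0.009] [-0.001 -0.     0.029]
at [0.5131 0.0629 0.2663] x yaw 88.01 t 24.55 q7 -0.65
call 0 [ 1.357 -0.121  0.01 ] [-0.001 -0.     0.029]
```

```bash

python3 -m pendant '[0.5,0.05,-0.005,0,0,0,0.003, 0.5,0.15,-0.015,0,0,0,0.007, 0.5,0.3,-0.03,0,0,0,0.012, 0.5,0.45,-0.05,0,0,0,0.02, 0.5,0.6,-0.07,0,0,0,0.026, 0.5,0.75,-0.09,0,0,0,0.027, 0.5,0.86,-0.1,0,0,0,0.027, 0.5,0.911,-0.106,0,0,0,0.027, 0.5,0.911,-0.106,0,0,0,0.027, 0.5,0.911,-0.106,0,0,0,0.027]'
python3 plan.py .5014 .2664 .265 85.6;
```

```text
clock: 25.55
tool_pos: [0.503, 0.1964, 0.2656]
eef_rot: [0.736, 0.677, -0.001, -0.0]
contact_force: [-0.2, -0.2, -3.1]
opening: 0.724
finger_force: 30.0
at [0.503  0.1964 0.2656] x yaw 85.29 t 25.55 q7 -0.92
call 0 [ 0.464 -0.049  0.003] [-0.001  0.001 -0.003]
```

```bash

python3 -m pendant '[0.5,0.04,-0.005,0,0,0,-0.003, 0.5,0.12,-0.015,0,0,0,-0.003, 0.5,0.24,-0.03,0,0,0,-0.003, 0.5,0.35,-0.04,0,0,0,-0.003, 0.5,0.43,-0.05,0,0,0,-0.003, 0.5,0.464,-0.049,0.003,-0.001,0.001,-0.003, 0.5,0.464,-0.049,0.003,-0.001,0.001,-0.003, 0.5,0.464,-0.049,0.003,-0.001,0.001,-0.003, 0.5,0.464,-0.049,0.003,-0.001,0.001,-0.003]'
python3 plan.py .5014 .2664 .239 85.6
```

```text
clock: 26.45
tool_pos: [0.5013, 0.2668, 0.2655]
eef_rot: [0.734, 0.679, 0.0, -0.0]
contact_force: [0.1, -0.1, -3.1]
opening: 0.726
finger_force: 30.0
at [0.5013 0.2668 0.2655] x yaw 85.58 t 26.45 q7 -1.01
call 0 [-0.003  0.001  0.176] [-0. -0. -0.]
```

```bash

python3 -m pendant '[0.5,-0.003,0,0.03,0,0,0, 0.5,-0.003,0,0.08,0,0,0, 0.5,-0.003,0,0.13,0,0,0, 0.5,-0.003,0.001,0.16,0,0,0, 0.5,-0.003,0.001,0.17,0,0,0, 0.5,-0.003,0.001,0.17,0,0,0, 0.5,-0.003,0.001,0.17,0,0,0]'
python3 plan.py .5014 .2664 .2346 85.6
python3 - <<'E'
from h import *
s=snap("scene");t=snap("top")
a=cv2.resize(s["img"][95:195,355:425],None,fx=6,fy=6,interpolation=cv2.INTER_CUBIC)
b=cv2.resize(t["img"][200:250,130:192],None,fx=6,fy=6,interpolation=cv2.INTER_CUBIC)
o=np.zeros((600,a.shape[1]+b.shape[1],3),np.uint8);o[:,:a.shape[1]]=a;o[:b.shape[0],a.shape[1]:]=b
cv2.imwrite("pics/g5.png",o[:,:,::-1]);print(o.shape)
E
```

```text
clock: 27.15
tool_pos: [0.5013, 0.2678, 0.2402]
eef_rot: [0.733, 0.68, 0.001, -0.001]
contact_force: [0.0, 0.9, -2.4]
opening: 0.729
finger_force: 30.0
at [0.5013 0.2678 0.2402] x yaw 85.66 t 27.15 q7 -1.03
call 0 [-0.009  0.001  0.037] [ 0.    -0.001  0.001]
(600, 792, 3)
```

View pics/g5.png

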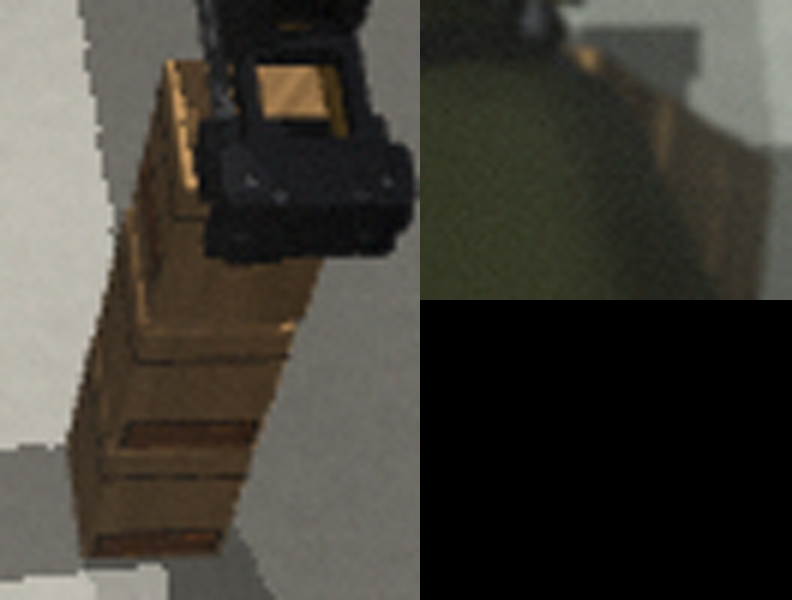

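The scene crop shows the case silhouette running on in line with the column (right edge through about (300,318) and (293,335), left edge from (165,70) to (70,440)). I'll quantify the residual shift from the silhouettes.

```bash
python3 - <<'E'
from h import *
s=snap("scene");st=r.get_state()
g=cv2.GaussianBlur(s["img"],(0,0),.7).astype(float)
hs=cv2.cvtColor(s["img"],cv2.COLOR_RGB2HSV)
sat=cv2.GaussianBlur(hs[...,1],(0,0),.7).astype(float)
def corner(c,yaw,sx,sy):
    a=np.radians(yaw);return np.array(c)+.032*np.array([sx*np.cos(a)-sy*np.sin(a),sx*np.sin(a)+sy*np.cos(a)])
def edges(cxy,z0,z1,sx,sy,n=25):
    c=corner(cxy,-4.4,sx,sy);out=[]
    for z in np.linspace(z0,z1,n):
        u,v=proj(s,[[*c,z]])[0];row=sat[int(round(v))]
        xs=np.arange(int(u)-4,int(u)+6);d=np.diff(row[xs])*(1 if sy<0 else -1)
        i=d.argmax()
        if d[i]<8:continue
        w=np.clip(d[max(i-1,0):i+2],0,None);e=(xs[max(i-1,0):i+2][:len(w)]*w).sum()/w.sum()+.5
        out.append(e-proj(s,[[*c,z]])[0][0])
    return len(out),np.median(out).round(2),np.std(out).round(2)
case=np.array(st["tool_pos"][:2])+[0,.0006];col=[.5014,.267]
print(st["tool_pos"],case)
for n,sx,sy in(("right front",1,1),("left back",-1,-1)):
    print(n,"case",edges(case,.19,.225 if sx>0 else .27,sx,sy),"col",edges(col,.05,.17,sx,sy))
u=proj(s,[[.5,.267,.18],[.501,.267,.18],[.5,.268,.18]]);print(u-u[0])
E
```

```text
[0.50137214 0.26771714 0.24035895] [0.50137214 0.26831714]
right front case (25, np.float64(-0.04), np.float64(0.16)) col (25, np.float64(-0.13), np.float64(0.19))
left back case (25, np.float64(0.55), np.float64(0.17)) col (25, np.float64(0.34), np.float64(0.16))
[[ 0.          0.        ]
 [ 0.07659609  0.32843997]
 [ 0.39841323 -0.03061833]]
```

The silhouettes agree to about 0.4 mm, so I'll shift 1.7 mm in -y and lower gently.

```bash

python3 -m pendant '[0.5,-0.011,0,0,0,0,0, 0.5,-0.011,0,0,0,0,0, 0.5,-0.011,0,0.008,0,0,0, 0.5,-0.011,0,0.016,0,0,0, 0.5,-0.011,0,0.023,0,0,0, 0.5,-0.011,0,0.028,0,0,0, 0.5,-0.011,0,0.028,0,0,0]'
python3 -m pendant '[0.5,0,0,0.003,0,0,0, 0.5,0,0,0.006,0,0,0, 0.5,0,0,0.006,0,0,0]'
python3 plan.py .5014 .2660 .2346 85.6
```

```text
clock: 28.0
tool_pos: [0.501, 0.2659, 0.2357]
eef_rot: [0.733, 0.68, 0.0, -0.001]
contact_force: [-0.7, 0.6, -3.1]
opening: 0.723
finger_force: 30.0
clock: 28.3
tool_pos: [0.5011, 0.266, 0.2349]
eef_rot: [0.733, 0.68, 0.0, -0.001]
contact_force: [-1.1, -0.3, -2.9]
opening: 0.725
finger_force: 30.0
at [0.5011 0.266  0.2349] x yaw 85.66 t 28.3 q7 -1.04
call 0 [0.    0.002 0.002] [-0.    -0.001  0.001]
```

```bash

python3 -m pendant '[0.5,0,0.001,0.003,0,0,0, 0.5,0,0.001,0.005,0,0,0, 0.5,0,0.001,0.005,0,0,0]'
python3 -m pendant '[0.5,0,0,0.003,0,0,0, 0.5,0,0,0.005,0,0,0, 0.5,0,0,0.005,0,0,0]'
python3 plan.py .5014 .2660 .2346 85.6
```

```text
clock: 28.6
tool_pos: [0.5013, 0.2661, 0.2346]
eef_rot: [0.733, 0.68, 0.001, -0.001]
contact_force: [0.6, 0.1, 0.2]
opening: 0.722
finger_force: 30.0
clock: 28.9
tool_pos: [0.5012, 0.2662, 0.2345]
eef_rot: [0.733, 0.68, 0.001, -0.0]
contact_force: [-0.4, -1.6, 6.8]
opening: 0.721
finger_force: 30.0
at [0.5012 0.2662 0.2345] x yaw 85.66 t 28.9 q7 -1.04
call 0 [-0.001  0.001 -0.001] [ 0.    -0.001  0.001]
```

Contact reached. Relieve the press, lower the grip force, then open and lift straight up.

```bash

python3 -m pendant '[0.5,0,0,-0.005,0,0,0, 0.5,0,0,-0.005,0,0,0, 0.5,0,0,-0.005,0,0,0]' 6
python3 -m pendant '[0.74,0,0,-0.005,0,0,0, 0.76,0,0,-0.005,0,0,0, 0.8,0,0,-0.005,0,0,0, 0.9,0,0,-0.005,0,0,0, 1,0,0,-0.005,0,0,0, 1,0,0,-0.005,0,0,0, 1,0,0,-0.005,0,0,0, 1,0,0,-0.005,0,0,0]'
python3 -m pendant '[1,0,0,-0.05,0,0,0, 1,0,0,-0.15,0,0,0, 1,0,0,-0.3,0,0,0, 1,0,0,-0.45,0,0,0, 1,0,0,-0.6,0,0,0, 1,0,0,-0.6,0,0,0]'
python3 plan.py .50 -.1 .32 85.6 3
```

```text
clock: 29.2
tool_pos: [0.5013, 0.2661, 0.2345]
eef_rot: [0.733, 0.68, 0.001, -0.001]
contact_force: [-1.1, 0.2, 3.9]
opening: 0.726
finger_force: 6.0
clock: 30.0
tool_pos: [0.5012, 0.2659, 0.235]
eef_rot: [0.733, 0.68, 0.0, -0.001]
contact_force: [-0.1, 0.6, 0.5]
opening: 0.998
finger_force: 0.0
clock: 30.6
tool_pos: [0.5025, 0.2673, 0.3284]
eef_rot: [0.733, 0.68, 0.004, -0.0]
contact_force: [0.1, 0.2, 0.1]
opening: 0.997
finger_force: 0.0
at [0.5025 0.2673 0.3284] x yaw 85.65 t 30.6 q7 -0.96
call 0 [-0.814  0.056  0.014] [ 0.001 -0.001  0.   ]
call 1 [-0.814  0.056  0.016] [ 0.001 -0.001  0.   ]
call 2 [-0.814  0.057  0.017] [ 0.001 -0.001  0.   ]
```

```bash

python3 -m pendant '[1,-0.1,0,-0.02,0,0,0, 1,-0.3,0,-0.02,0,0,0, 1,-0.5,0.02,-0.02,0,0,0, 1,-0.7,0.04,-0.02,0,0,0, 1,-0.85,0.056,-0.02,0,0,0]'
python3 -m pendant '[1,-0.3,0,0,0,0,0, 1,-0.6,0,0,0,0,0, 1,-0.85,0,0,0,0,0, 1,-0.85,0,0,0,0,0]'
python3 - <<'E'
from tops import *
s=snap("scene");t=snap("top")
print(proj(s,[[.502,.267,.27]]),proj(t,[[.502,.267,.27]]))
us=proj(s,[[.502,.267,.27]])[0].astype(int);ut=proj(t,[[.502,.267,.27]])[0].astype(int)
both((us[0]-28,us[1]-26,56,58),(ut[0]-28,ut[1]-26,58,54),.27,s,t)
sat=cv2.GaussianBlur(cv2.cvtColor(s["img"],cv2.COLOR_RGB2HSV)[...,1],(0,0),.7).astype(float)
a=np.radians(-4.4)
for n,sx,sy in(("right front",1,1),("left back",-1,-1)):
    c=np.array([.5014,.267])+.032*np.array([sx*np.cos(a)-sy*np.sin(a),sx*np.sin(a)+sy*np.cos(a)])
    for nm,z0,z1 in(("low",.03,.085),("mid",.1,.17),("case",.19,.26)):
        o=[]
        for z in np.linspace(z0,z1,25):
            u,v=proj(s,[[*c,z]])[0];xs=np.arange(int(u)-4,int(u)+6);d=np.diff(sat[int(round(v))][xs])*(1 if sy<0 else -1)
            i=min(max(d.argmax(),1),7);w=np.clip(d[i-1:i+2],1e-6,None);o.append((xs[i-1:i+2]*w).sum()/w.sum()+.5-u)
        print(n,nm,np.median(o).round(2),np.std(o).round(2))
E
```

```text
clock: 31.1
tool_pos: [0.499, 0.134, 0.3266]
eef_rot: [0.734, 0.679, -0.002, -0.0]
contact_force: [0.1, 0.5, 0.0]
opening: 1.001
finger_force: 0.0
clock: 31.5
tool_pos: [0.4884, 0.0027, 0.326]
eef_rot: [0.737, 0.676, -0.003, -0.0]
contact_force: [0.2, -0.4, -0.1]
opening: 1.003
finger_force: 0.0
[[396.25359338 116.36450203]] [[142.21050124 222.29318874]]
tri [[0.5011 0.2677 0.2669 0.0012]]
[0.5028 0.2673] [63.6015 63.9425] -4.5825
[0.5008 0.2661] [63.0889 63.7685] -4.4045
right front low -0.19 0.18
right front mid -0.12 0.2
right front case -0.24 0.18
left back low 0.07 0.17
left back mid 0.37 0.14
left back case 0.36 0.15
```

```bash
python3 -c "
from plant import r
print(r.finish_job())"
```

```text
the job is handed in; nothing more can be done
None
```

I shut both trays against the bracket, lower then upper, each pressed until it would go no further. I then set the case on the column, within about 1 mm and 0.2° of square by camera, and handed the job in at about 32 s; no verdict came back.

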